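# Drop the prop and lower the test box lid on a finger

## Task

The board is in the light-tight test box, so close it: with the fingers push the prop rod sideways from under the raised lid so that it folds down inside the box, catch the lid on the fingers while it is still well open, and carry it from below all the way down until it is gently and fully shut. Only touch and push: do not pinch the lid, lift it farther open or press on its top while it is open, and do not let it slam or drop the last bit. Leave the things round the box where they are and finish with the hand clear.

Things in the scene. Friction and masses are not known exactly. Their poses are not given: they have to be found in the camera images.
- test_box: grey sheet-metal box with a dark inside, fixed to the worktop, 146 (x) x 210 (y) mm, walls 3 mm, wall rim at 70 mm. Origin: centre of the underside on the worktop; x points to the back (hinge side, away from the robot), y to the left, z up. A black seal lies on the rim; a circuit board stands on the box floor, its top 31 mm high at most
- lid_hinge (a joint): angle of the lid, rad: 0 = fully shut (level, on the seal), grows as it opens, limit 1.75; it starts at about 1.0 (57 degrees), resting on the prop rod. The axis runs along the box's y through box point x = +78, z = 74 mm and is almost free: the lid falls unless something carries it. At angle a the lid reaches from the axis along (-cos a, 0, sin a) in box axes
- lid: the lid plate: grey, 4 mm thick, 210 mm wide, 0.3 to 0.6 kg. Origin on the hinge axis; in its frame the plate spans x = -4 to -172 mm, y = +-105, z = +-2 (underside at -z) and ends in a round bead of 6 mm diameter at x = -173. Shut, it overhangs the front wall by 25 mm, its underside 72 mm above the worktop: under this lip a finger can stay to the end
- lid_lip (a point): middle of the lid's free front edge, on the axis of the bead, 173 mm from the hinge axis
- lid_panel: bright aluminium panel, 129 x 180 mm, on the lid's top; it begins 10 mm behind the lip's bead axis and is 3 mm thick. Its origin lies on the hinge axis
- prop_pivot (a joint): angle of the prop rod, rad: 1.66 = raised (start), against its stop under the lid, leaning 0.09 past upright to the left (box +y), so that the lid's weight keeps it there; 0 = folded, lying level to the right (-y) along the inside of the front wall, below the rim. Pushed to the right (1 to 3 N) past upright (1.57), some 30 mm at its tip, it slips and falls to 0 by itself: the lid is free
- prop_foot (a point): the prop rod's pivot, at box point (-64, +70, 56) mm, near the front left corner. The rod swings sideways only, in the plane of the box's y and the direction (0.365, 0, 0.931) in box axes: seen from the side it leans back towards the lid by 0.374 rad
- prop_tip (a point): centre of the red ball end (10 mm diameter) of the prop rod, 151 mm from its pivot; the steel rod is 6 mm thick. Raised it bears on the lid's underside 150 mm from the hinge axis, 23 mm behind the lip, and about 84 mm left of the box's middle
- flux_bottle: bystander: white flux bottle with red cap and needle, 38 mm diameter, 118 mm high, standing to the right of the box. Origin: centre of its foot
- heat_sink: bystander: finned aluminium heat sink, 30 x 35 x 18 mm, on the worktop in front of the box's right half. Origin: centre of its underside
- fuse_pack: bystander: beige card box, 30 x 50 x 16 mm, on the worktop to the left of the box. Origin: centre of its underside

How it is judged:
By the outcome, as a careful person would: the job done as asked, in the order asked, and still so for the second after the job is handed in, with the robot touching nothing.
It also fails if it takes over 45 s, if anything falls off the work surface, if the arm or the gripper's body presses on something with over 40 N, if the wrist force passes 120 N, or if a joint passes its speed limit or range.

## Robot

A 6-joint arm with a two-finger parallel gripper is mounted at the origin on a cart in front of the work surface, level with it; the furniture and walls round the work are solid. World frame = base frame: x ahead of the robot, y to its left, z up, the work surface at z = 0. Lengths are in mm, angles in rad, forces in N, time in s.
With the tool pointing down it reaches from about 325 to 900 mm from the base axis. Payload 3.5 kg.
Tool frame: the origin (TCP) lies between the finger pads; the fingertips stand bot.tip_extent ahead of it and the grasp point (between the pads) lies 8 mm behind it (bot.tip_extent is the distance from the TCP to the fingertips, in mm); y points along the fingers, x is the direction in which the jaws open and shut, and the axes are right-handed (so a half turn about y gives the same grasp; the last joint's range is limited). The gripper opens to 85 mm and grips with 20 to 120 N. Pads are 22 mm wide; open, the fingers measure 114 mm over their backs; the gripper's body (76 mm by 85 mm) begins 54 mm behind the grasp point. The pads swing forward as they close: fully open they stand 13 mm farther back than shut.
Start: joints at [1.173, 0.276, -0.026, 1.268, 0, 1.467], TCP at [181.599, 598.033, 242.313] pointing down, gripper open.
Joint ranges: [-3.12, 3.12], [-0.85, 1.88], [-1.08, 1.24], [-1.95, 2.15], [-1.57, 1.53], [-3.14, 3.14]. Speed limits (rad/s): [2.57, 2.57, 3.14, 3.14, 3.14, 3.14].

## Interface

Orientations are given as a unit quaternion [w, x, y, z].
In Python, from rig import bot gives the robot as it stands. The module is installed in compiled form; this text tells all that it offers.
- The arm moves only by the shell command python3 -m pendant 'ROWS' [FORCE]. ROWS is JSON, a list of rows, each a list of 5 numbers: the finger opening in mm, from 0 to 85.4, then the shift along the tool's x, y, z in mm, then the turn about the tool's y in rad. A call has 1 to 8 rows; each row is the pose to reach, as a shift and turn from the pose commanded when the call began, along the tool's axes at that moment; what a row does not reach only later rows make up. A row lasts 1/10 s, in which the tool goes at most 50 mm and 8.59 degrees, less where a joint would pass 70% of its speed; a pose out of reach is approached as far as the arm can. A call with a gripper value outside its range is refused whole. The fingers move at their own pace and stop on an object; FORCE is the grip in N (left out, the last holds). Time passes only in rows, so rows that repeat a pose let the fingers close. It gives the time, the measured TCP pose, the force and the opening at its end, in the units of the state.
- bot.observe(): the state, without advancing time (a new reading comes with each control period).
- bot.camera(name): name is "side" or "top" or "wrist"; returns a dict with "color" (480x640x3 uint8, red, green, blue), "fov_y" (degrees; the focal length in pixels is half the picture's height over the tangent of half this angle, whatever the lens; pixels are square), "cx", "cy" (the principal point, pixels), "pose" (4x4, takes a point from camera to world coordinates). Camera axes: x right, y down, z forward; pixel columns grow to the right and rows downward; lengths in mm; the calibration is good to about 2 mm. A picture is of the moment at which its call begins. There is no depth.
- bot.close_job(): hands the job in, once; it reports no verdict.
Trained networks look in a picture, given as the dict that the camera call returned (one of the last four; its "shot" number tells which), for a name from the list of things; names that differ only in an ending like _2 or _b are one class to them, and where a whole thing is asked for, a point or a joint stands for the part that bears it (a point fixed in the world has none). Each returns a list of dicts, best first, with "confidence" (0 to 1); they miss things now and then, are a little off and sometimes report something else, mostly with a low value. They report only what shows in the picture. A call takes as long as a camera call.
- bot.spot_in(picture, query): "bbox" ([left, top, right, bottom] in pixels, round what is visible of it).
The state is a dict: "clock": time; "joints": joint angles; "joint_vel": joint speeds; "joint_torque": joint torques, N m; "tcp_pos": TCP position; "eef_rot": TCP orientation; "ft_force": force on the tool from outside, world axes, zero at the start; "moment": the same for the moment, N m; "finger_gap": finger opening in mm.
Only numpy, scipy, OpenCV 4.12 (cv2) and the standard library are available. Lean on these libraries where they do the work, as an engineer would, in place of code of your own. Each camera call takes 0.05 s, during which the arm holds its last target. There are 200 camera calls.

## Working session

There is one attempt and no reset: what is moved stays moved. The work goes in short steps, Python scripts to look and compute and a shell command to move; the robot and the scene stay as the last step left them, time stands still between calls to the robot, and variables do not carry over. Pictures are saved under pics/ and viewed, about 8 in all and at most 12, crops included, and the job is handed in when it is done.

```bash
mkdir -p pics; ls; cat > h.py <<'E'
import numpy as np, cv2
from rig import bot
def save(p,n): cv2.imwrite(f'pics/{n}.png',p['color'][:,:,::-1])
def K(p):
    f=240/np.tan(np.radians(p['fov_y'])/2); return f,p['cx'],p['cy']
def proj(p,X):
    f,cx,cy=K(p);P=np.array(p['pose']);c=(np.asarray(X)-P[:3,3])@P[:3,:3]
    return np.stack([f*c[...,0]/c[...,2]+cx,f*c[...,1]/c[...,2]+cy],-1)
def ray(p,u,v):
    f,cx,cy=K(p);P=np.array(p['pose']);return P[:3,3],P[:3,:3]@np.array([(u-cx)/f,(v-cy)/f,1])
def onz(p,u,v,z):
    o,d=ray(p,u,v);return o+d*(z-o[2])/d[2]
def tri(obs):
    A=np.zeros((3,3));b=np.zeros(3)
    for p,u,v in obs:
        o,d=ray(p,u,v);d=d/np.linalg.norm(d);M=np.eye(3)-np.outer(d,d);A+=M;b+=M@o
    return np.linalg.solve(A,b)
E
python3 - <<'E'
from h import *
s=bot.observe();print(s, bot.tip_extent)
ims={}
for n in('side','top'):
    p=bot.camera(n);ims[n]=p;save(p,n+'0');print(n,p['fov_y'],p['cx'],p['cy'],np.round(p['pose'],3).tolist())
    for q in('test_box','lid','lid_lip','lid_panel','prop_foot','prop_tip','flux_bottle','heat_sink','fuse_pack'):
        print(q,[(np.round(d['bbox']).tolist(),round(d['confidence'],2)) for d in bot.spot_in(p,q)[:2]])
cv2.imwrite('pics/a.png',cv2.resize(np.vstack([ims['side']['color'],ims['top']['color']])[:,:,::-1],None,fx=.62,fy=.62))
E
```

```text
pics
{'clock': 0.0, 'joints': array([ 1.17261409e+00,  2.77158748e-01, -2.79048273e-02,  1.26799572e+00,
       -1.14808808e-05,  1.46738921e+00]), 'joint_vel': array([5.93095633e-04, 5.14235183e-04, 6.90001620e-05, 6.04962866e-04,
       4.02636810e-04, 3.89269483e-03]), 'joint_torque': array([-1.55956855e-03, -4.45512521e+01,  2.95203477e+01,  1.65348442e-02,
        2.29500932e-05, -8.84614025e-06]), 'tcp_pos': array([181.29735198, 597.32995227, 241.13240468]), 'eef_rot': array([-0.56759481,  0.56841708,  0.42046515, -0.4218379 ]), 'ft_force': array([-0.22525645,  0.41452247,  0.76804132]), 'moment': array([ 0.02169543, -0.00964416,  0.06681755]), 'finger_gap': 85.27544424784746} 11.0
side 48.48450493553519 335.82386249918795 239.83367636929958 [[-0.865, -0.223, 0.449, 237.469], [-0.501, 0.363, -0.786, 712.53], [0.012, -0.905, -0.426, 502.859], [0.0, 0.0, 0.0, 1.0]]
test_box [([261.0, 158.0, 390.0, 322.0], 0.89)]
lid [([261.0, 156.0, 366.0, 264.0], 0.79), ([262.0, 162.0, 389.0, 324.0], 0.21)]
lid_lip [([263.0, 158.0, 363.0, 259.0], 0.83)]
lid_panel []
prop_foot [([260.0, 161.0, 38
[... 398 characters left out ...]
7, -0.974, 909.407], [0.0, 0.0, 0.0, 1.0]]
test_box [([222.0, 166.0, 372.0, 269.0], 0.6)]
lid [([219.0, 162.0, 373.0, 202.0], 0.73), ([236.0, 200.0, 260.0, 255.0], 0.39)]
lid_lip [([221.0, 161.0, 374.0, 202.0], 0.77), ([221.0, 159.0, 368.0, 272.0], 0.42)]
lid_panel [([230.0, 167.0, 359.0, 200.0], 0.76), ([235.0, 203.0, 261.0, 257.0], 0.6)]
prop_foot [([220.0, 163.0, 371.0, 271.0], 0.8)]
prop_tip [([216.0, 163.0, 376.0, 201.0], 0.66), ([232.0, 202.0, 263.0, 259.0], 0.52)]
flux_bottle [([381.0, 224.0, 406.0, 256.0], 0.69), ([219.0, 163.0, 373.0, 204.0], 0.23)]
heat_sink [([348.0, 272.0, 373.0, 300.0], 0.56)]
fuse_pack [([210.0, 271.0, 240.0, 293.0], 0.74), ([221.0, 160.0, 372.0, 272.0], 0.39)]
```

View pics/a.png

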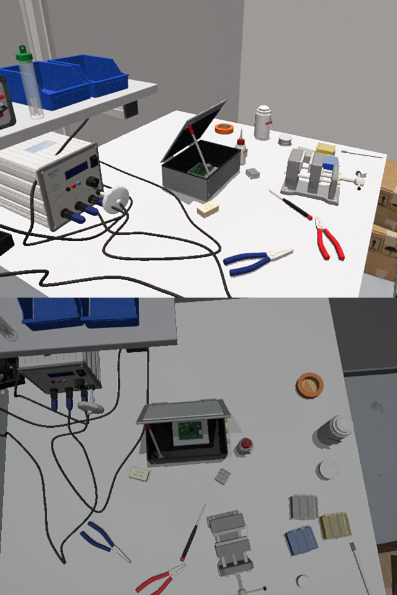

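```bash
python3 - <<'E'
import cv2,numpy as np
a=cv2.imread('pics/side0.png')[140:360,240:440];b=cv2.imread('pics/top0.png')[140:320,190:420]
cv2.imwrite('pics/b1.png',cv2.resize(a,(600,660),interpolation=cv2.INTER_CUBIC)[:600]);cv2.imwrite('pics/b2.png',cv2.resize(b,None,fx=3.4,fy=3.3,interpolation=cv2.INTER_CUBIC))
E
```

```text
(no output)
```

View pics/b1.png

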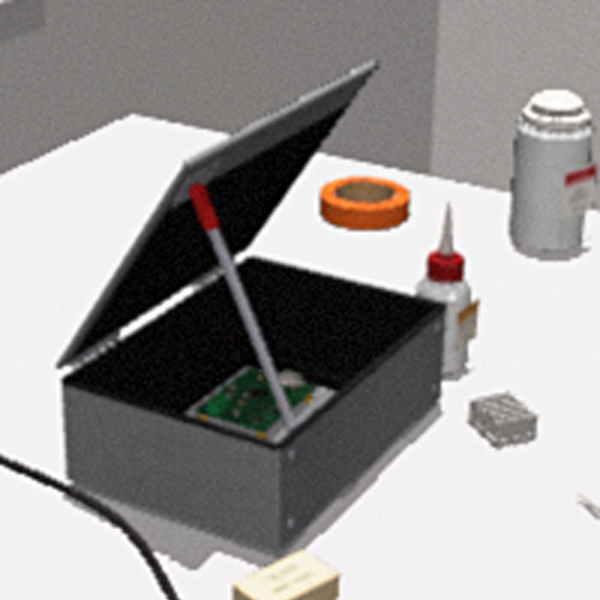

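View pics/b2.png

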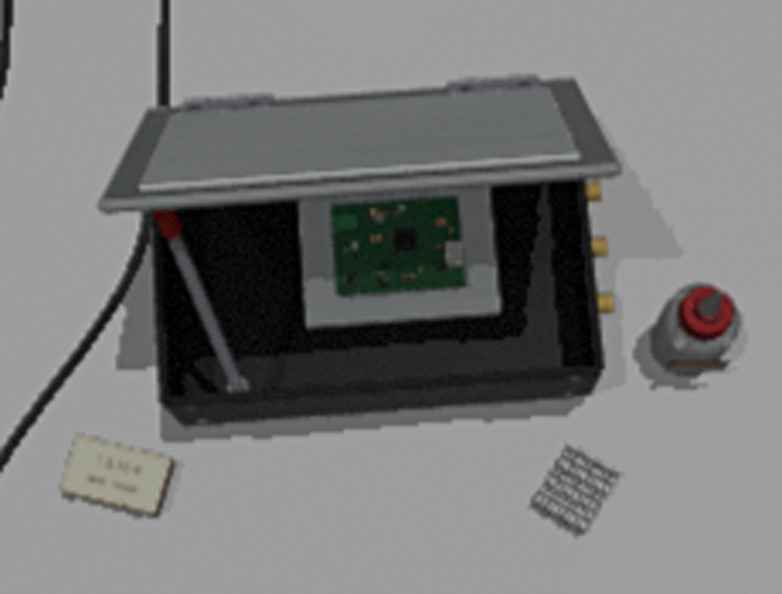

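```bash
cat >> h.py <<'E'
def Rz(t): return np.array([[np.cos(t),-np.sin(t),0],[np.sin(t),np.cos(t),0],[0,0,1]])
def w(b,q): return np.asarray(q,float)@Rz(q_[2]).T if 0 else np.asarray(b,float)@Rz(q[2]).T+[q[0],q[1],0]
def lidpt(a,r,y,n=0): # r from axis, n normal (up)
    return [78-r*np.cos(a)+n*np.sin(a)*-1*-1*-1, y, 74+r*np.sin(a)+n*np.cos(a)]
E
python3 - <<'E'
from h import *
from scipy.optimize import least_squares
S=bot.camera('side');T=bot.camera('top')
FL,FR,BL=[-73,105,70],[-73,-105,70],[73,105,70];fl,fr=[-73,105,0],[-73,-105,0]
obs=[(S,FL,333.7,289.3),(S,FR,387.7,241.7),(S,BL,261,266),(S,fl,334.3,324.3),(S,'L',302.3,195),(S,'R',366,161.5),
(T,FL,237.6,261.8),(T,FR,367.6,251.5),(T,fl,243.5,268.8),(T,fr,366.5,259.7),(T,'L',220,201.5),(T,'R',371.8,191)]
def f(x):
    r=[]
    for p,b,u,v in obs:
        if b=='L': b=lidpt(x[3],173,105)
        if b=='R': b=lidpt(x[3],173,-105)
        r+=list(proj(p,w(b,x))-[u,v])
    return np.array(r)
s=least_squares(f,[450,50,0,1.],x_scale=[10,10,.1,.1],loss='soft_l1');print(s.x,np.round(s.fun.reshape(-1,2),1).tolist())
x=s.x
t=1.66;ptip=np.array([-64,70,56])+151*(np.cos(t)*np.array([0,-1,0])+np.sin(t)*np.array([.365,0,.931]))
print('tip',w(ptip,x),proj(S,w(ptip,x)),proj(T,w(ptip,x)),'foot',w([-64,70,56],x),'lip',w(lidpt(x[3],173,0),x))
for q,h in(('flux_bottle',0),('heat_sink',9),('fuse_pack',8)):
    for p in(S,T):
        d=bot.spot_in(p,q)
        if d: b=d[0]['bbox'];print(q,onz(p,(b[0]+b[2])/2,b[3] if h==0 else (b[1]+b[3])/2,h).round())
np.save('box.npy',x)
E
```

```text
[ 6.78446088e+02 -3.01799137e+01 -1.88430738e-03  9.89609427e-01] [[-0.6, -0.5], [1.3, -0.8], [-1.1, 0.3], [-1.6, 1.2], [0.1, -0.3], [-0.4, -0.7], [0.4, 0.3], [0.4, 0.4], [0.5, 0.2], [-2.0, -0.2], [-0.4, 1.2], [1.7, -0.1]]
tip [669.49921522  53.2889911  196.02204853] [305.95199716 203.15997616] [237.71611003 200.67544721] foot [614.57810298  39.94055764  56.        ] lip [661.46628986 -30.14791849 218.59540876]
flux_bottle [ 616. -156.    0.]
flux_bottle [ 611. -186.    0.]
heat_sink [ 776. -162.    9.]
heat_sink [ 557. -121.    9.]
fuse_pack [579. 113.   8.]
fuse_pack [582. 110.   8.]
```

```bash
python3 - <<'E'
from h import *
p=bot.camera('wrist');save(p,'w0');print(p['fov_y'],p['cx'],p['cy'],np.round(p['pose'],3).tolist())
E
```

```text
64.33526196986523 315.0092016769705 237.57175947989577 [[0.289, 0.914, 0.284, 109.397], [0.957, -0.276, -0.086, 618.655], [-0.0, 0.297, -0.955, 372.204], [0.0, 0.0, 0.0, 1.0]]
```

View pics/w0.png

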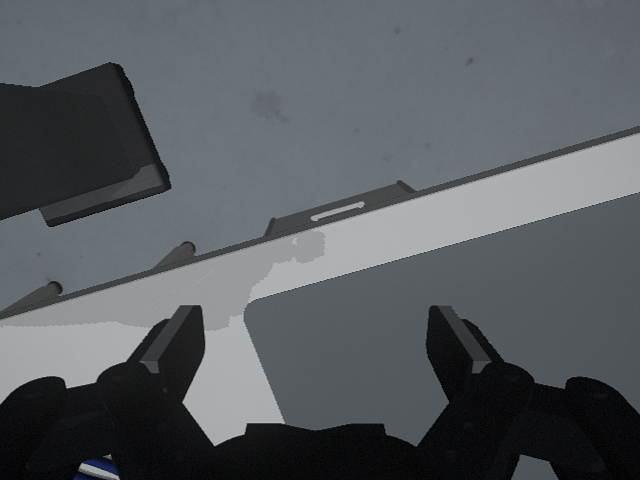

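```bash
python3 -m pendant '[[0,-13,-12,-20,-0.1],[0,-40,-24,-60,-0.2],[0,-66,-36,-101,-0.295],[0,-92,-49,-141,-0.295],[0,-118,-49,-181,-0.295],[0,-144,-49,-221,-0.295],[0,-170,-49,-261,-0.295],[0,-190,-49,-291,-0.295]]' 60
```

```text
clock: 2.25
tcp_pos: [406.3, 329.6, 291.6]
eef_rot: [-0.5, 0.501, 0.5, -0.499]
ft_force: [-0.0, 0.6, -0.2]
finger_gap: -0.0
```

```bash
python3 -m pendant '[[0,-30,0,-25,0],[0,-67,0,-56,0],[0,-104,0,-87,0],[0,-141,0,-118,0],[0,-178,0,-149,0],[0,-210,0,-175,0],[0,-220,0,-184,0],[0,-220,0,-184,0]]'; python3 - <<'E'
from h import *
s=bot.observe();print(s['tcp_pos'])
S=bot.camera('side');T=bot.camera('top');x=np.load('box.npy')
a=S['color'][90:310,230:430];b=T['color'][110:290,170:400]
a=cv2.resize(a,(400,440),interpolation=cv2.INTER_CUBIC);b=cv2.resize(b,(400,440),interpolation=cv2.INTER_CUBIC)
cv2.imwrite('pics/c.png',np.hstack([a,b])[:,:,::-1])
t=s['tcp_pos'];
for p in(S,T):print(proj(p,t+np.array([0,0,-11])).round(1))
E
```

```text
clock: 3.05
tcp_pos: [589.9, 110.3, 290.9]
eef_rot: [0.501, -0.501, -0.499, 0.499]
ft_force: [-0.7, 1.3, 0.3]
finger_gap: 0.1
[589.85542361 110.27844475 290.93325622]
[331.5 169.8]
[183.4 247.5]
```

View pics/c.png

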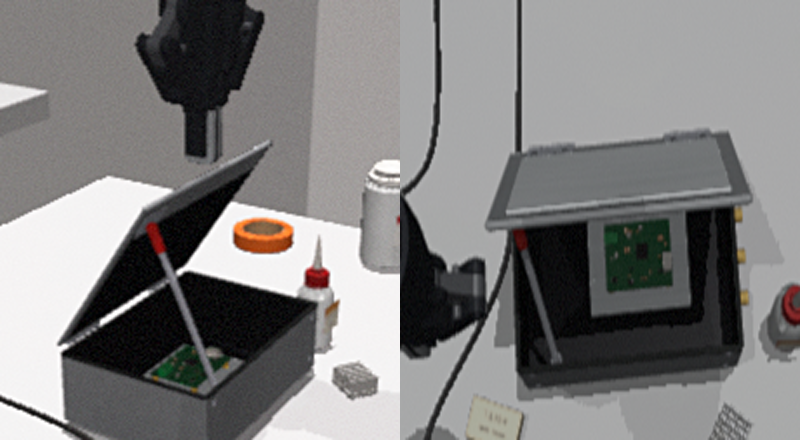

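```bash
python3 -m pendant '[[0,0,30,0,0],[0,0,75,0,0],[0,0,110,0,0],[0,0,124,0,0],[0,0,124,-20,0],[0,0,124,-40,0],[0,0,124,-50,0],[0,0,124,-50,0]]'; python3 - <<'E'
from h import *
s=bot.observe();print(s['tcp_pos'])
S=bot.camera('side');W=bot.camera('wrist')
a=S['color'][150:290,250:400]
a=cv2.resize(a,(450,420),interpolation=cv2.INTER_CUBIC);b=cv2.resize(W['color'],(350,262))
c=np.zeros((420,800,3),np.uint8);c[:,:450]=a;c[:262,450:]=b
cv2.imwrite('pics/d.png',c[:,:,::-1])
E
```

```text
clock: 3.95
tcp_pos: [640.3, 112.6, 168.5]
eef_rot: [-0.499, 0.5, 0.501, -0.5]
ft_force: [-0.7, -0.3, 0.1]
finger_gap: -0.1
[640.26824449 112.62327419 168.51153979]
```

View pics/d.png

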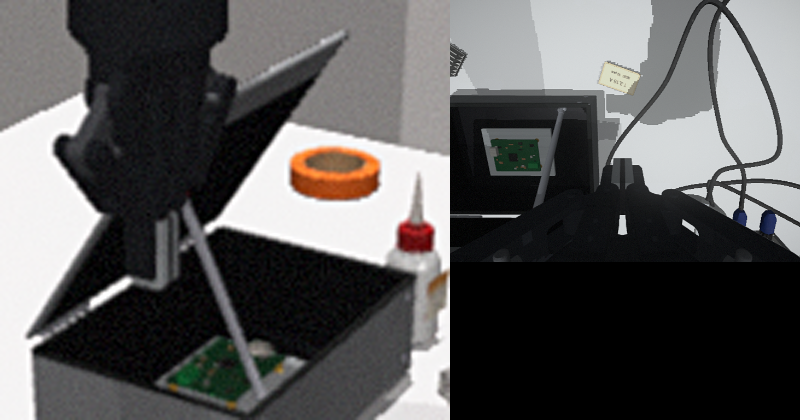

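```bash
python3 -m pendant '[[0,-6,1,-3,0],[0,-14,1,-5,0],[0,-22,1,-5,0],[0,-29,1,-5,0],[0,-32,1,-5,0],[0,-32,1,-5,0]]';  python3 -m pendant '[[0,-2,0,0,0],[0,-4,0,0,0],[0,-6,0,0,0],[0,-8,0,0,0],[0,-8,0,0,0]]'
```

```text
clock: 4.65
tcp_pos: [643.4, 78.5, 166.1]
eef_rot: [0.5, -0.5, -0.499, 0.5]
ft_force: [-1.7, -0.8, 1.1]
finger_gap: 0.2
clock: 5.15
tcp_pos: [643.9, 71.4, 166.2]
eef_rot: [0.5, -0.5, -0.5, 0.5]
ft_force: [-0.7, 0.2, -0.3]
finger_gap: -0.2
```

```bash
python3 -m pendant '[[0,-2,0,-1,0],[0,-4,0,-1,0],[0,-6,0,-1,0],[0,-8,0,-1,0],[0,-9,0,-1,0]]'; python3 - <<'E'
from h import *
S=bot.camera('side');a=S['color'][150:290,250:400]
a=cv2.resize(a,(600,560),interpolation=cv2.INTER_CUBIC);cv2.imwrite('pics/e.png',a[:,:,::-1])
E
```

```text
clock: 5.65
tcp_pos: [644.9, 62.5, 166.3]
eef_rot: [-0.5, 0.5, 0.5, -0.5]
ft_force: [-1.4, 0.2, -0.7]
finger_gap: 0.3
```

View pics/e.png

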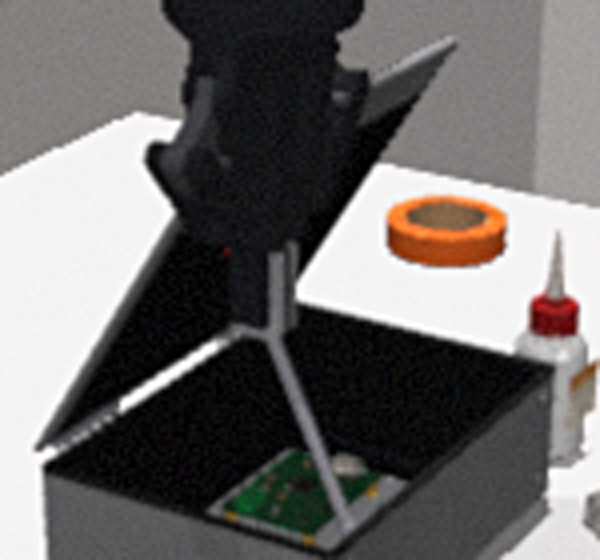

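```bash
python3 -m pendant '[[0,-2,0,0,0],[0,-4,0,0,0],[0,-6,0,0,0],[0,-6,0,0,0]]'; python3 -m pendant '[[0,-2,0,0,0],[0,-4,0,0,0],[0,-6,0,0,0],[0,-6,0,0,0]]';  python3 - <<'E'
from h import *
S=bot.camera('side');a=S['color'][150:290,250:400]
a=cv2.resize(a,(600,560),interpolation=cv2.INTER_CUBIC);cv2.imwrite('pics/f.png',a[:,:,::-1])
E
```

```text
clock: 6.1
tcp_pos: [644.9, 56.2, 166.3]
eef_rot: [-0.5, 0.5, 0.5, -0.5]
ft_force: [-1.8, -0.5, 0.0]
finger_gap: -0.1
clock: 6.5
tcp_pos: [644.9, 50.2, 166.3]
eef_rot: [-0.5, 0.5, 0.5, -0.5]
ft_force: [-3.2, 0.0, -0.4]
finger_gap: 0.1
```

View pics/f.png

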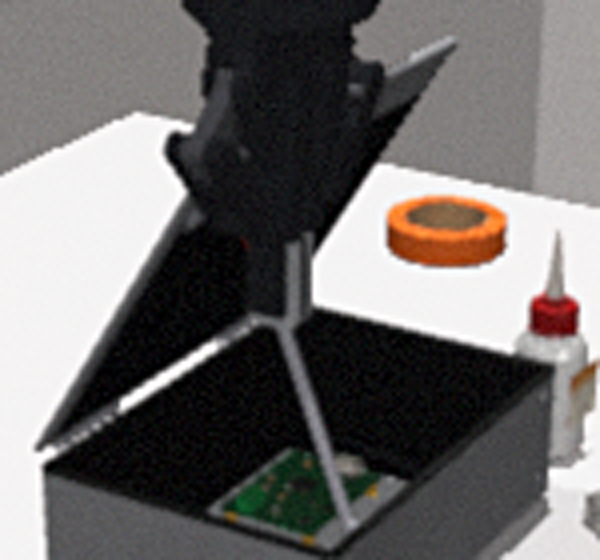

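```bash
python3 -m pendant '[[0,-2,0,0,0],[0,-4,0,0,0],[0,-6,0,0,0],[0,-6,0,0,0]]'; python3 -m pendant '[[0,-2,0,0,0],[0,-4,0,0,0],[0,-5,0,0,0],[0,-5,0,0,0]]'
```

```text
clock: 6.95
tcp_pos: [644.9, 44.3, 166.3]
eef_rot: [-0.5, 0.5, 0.5, -0.5]
ft_force: [-2.0, -0.7, 0.5]
finger_gap: 0.0
clock: 7.35
tcp_pos: [644.9, 39.4, 166.3]
eef_rot: [0.5, -0.5, -0.5, 0.5]
ft_force: [-2.1, 0.7, 0.0]
finger_gap: -0.2
```

```bash
python3 -m pendant '[[0,-2,0,0,0],[0,-4,0,0,0],[0,-6,0,0,0],[0,-6,0,0,0]]'; python3 - <<'E'
from h import *
S=bot.camera('side');a=S['color'][150:290,250:400]
for q in('lid','prop_tip'):print(q,[(np.round(d['bbox']).tolist(),round(d['confidence'],2)) for d in bot.spot_in(S,q)[:2]])
a=cv2.resize(a,(600,560),interpolation=cv2.INTER_CUBIC);cv2.imwrite('pics/g.png',a[:,:,::-1])
E
```

```text
clock: 7.75
tcp_pos: [644.9, 33.2, 166.3]
eef_rot: [-0.5, 0.5, 0.5, -0.5]
ft_force: [-2.0, -0.7, 0.0]
finger_gap: 0.1
lid [([261.0, 157.0, 362.0, 265.0], 0.96), ([376.0, 211.0, 398.0, 266.0], 0.47)]
prop_tip [([325.0, 231.0, 340.0, 283.0], 0.5)]
```

View pics/g.png

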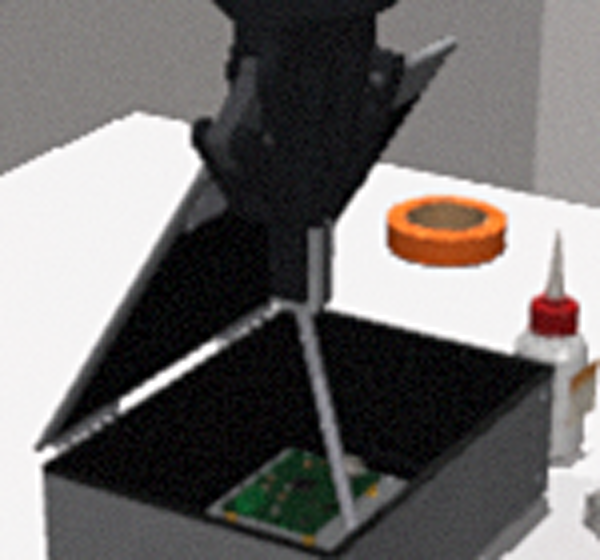

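```bash
python3 -m pendant '[[0,-2,0,0,0],[0,-4,0,0,0],[0,-4,0,0,0]]'; python3 - <<'E'
from h import *
S=bot.camera('side');x=np.load('box.npy')
for q in('lid','prop_tip'):print(q,[(np.round(d['bbox']).tolist(),round(d['confidence'],2)) for d in bot.spot_in(S,q)[:2]])
for t in (1.66,1.6,1.5,1.4,1.3):
  for r in (106,151):
    print(t,r,proj(S,w(np.array([-64,70,56])+r*(np.cos(t)*np.array([0,-1,0])+np.sin(t)*np.array([.365,0,.931])),x)).round(1),end=' ')
E
```

```text
clock: 8.2
tcp_pos: [644.9, 29.5, 166.3]
eef_rot: [0.5, -0.5, -0.5, 0.5]
ft_force: [-1.6, -0.2, -1.0]
finger_gap: 0.3
lid [([260.0, 154.0, 366.0, 266.0], 0.88), ([377.0, 214.0, 399.0, 265.0], 0.3)]
prop_tip [([375.0, 215.0, 397.0, 266.0], 0.7), ([327.0, 228.0, 340.0, 282.0], 0.47)]
1.66 106 [316.2 228.6] 1.66 151 [306.  203.2] 1.6 106 [318.2 227. ] 1.6 151 [308.9 201.1] 1.5 106 [321.7 224.9] 1.5 151 [314.1 198.4] 1.4 106 [325.2 223.5] 1.4 151 [319.3 196.7] 1.3 106 [328.9 222.7] 1.3 151 [324.6 195.9]
```

```bash
python3 -m pendant '[[0,-2,0,0,0],[0,-4,0,0,0],[0,-5,0,0,0]]'; python3 - <<'E'
from h import *
S=bot.camera('side');x=np.load('box.npy')
for q in('lid','prop_tip'):print(q,[(np.round(d['bbox']).tolist(),round(d['confidence'],2)) for d in bot.spot_in(S,q)[:2]])
a=S['color'][150:290,250:400]
a=cv2.resize(a,(600,560),interpolation=cv2.INTER_CUBIC);cv2.imwrite('pics/i.png',a[:,:,::-1])
E
```

```text
clock: 8.65
tcp_pos: [644.9, 24.7, 166.3]
eef_rot: [-0.5, 0.5, 0.5, -0.5]
ft_force: [-2.0, 1.3, 1.0]
finger_gap: -0.1
lid [([262.0, 156.0, 365.0, 263.0], 0.64), ([329.0, 228.0, 341.0, 280.0], 0.35)]
prop_tip [([330.0, 227.0, 339.0, 286.0], 0.75), ([395.0, 266.0, 419.0, 288.0], 0.49)]
```

```bash
python3 -m pendant '[[0,-3,0,0,0],[0,-6,0,0,0],[0,-8,0,0,0],[0,-8,0,0,0]]'; python3 - <<'E'
from h import *
S=bot.camera('side');x=np.load('box.npy')
for q in('lid','prop_tip'):print(q,[(np.round(d['bbox']).tolist(),round(d['confidence'],2)) for d in bot.spot_in(S,q)[:2]])
a=S['color'][150:290,250:400]
a=cv2.resize(a,(600,560),interpolation=cv2.INTER_CUBIC);cv2.imwrite('pics/j.png',a[:,:,::-1])
E
```

```text
clock: 9.2
tcp_pos: [644.9, 16.1, 166.3]
eef_rot: [-0.5, 0.5, 0.5, -0.5]
ft_force: [-2.0, 0.1, -0.6]
finger_gap: -0.0
lid [([260.0, 156.0, 362.0, 265.0], 0.87)]
prop_tip []
```

View pics/j.png

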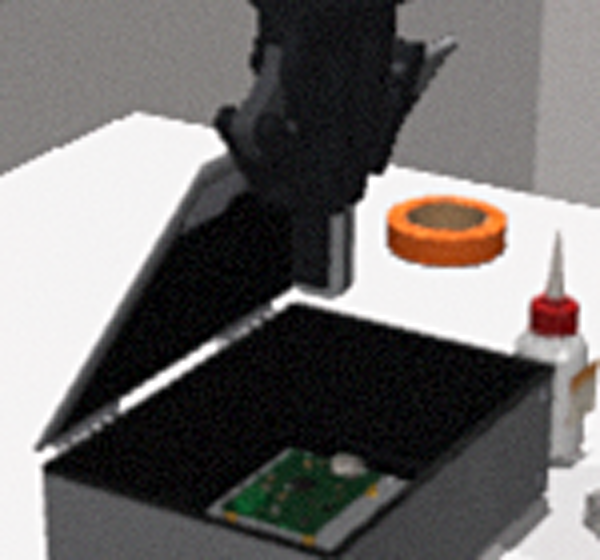

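```bash
python3 -m pendant '[[0,0,0,2,0],[0,0,0,4,0],[0,0,0,6,0],[0,0,0,8,0],[0,0,0,10,0],[0,0,0,12,0],[0,0,0,14,0],[0,0,0,16,0]]';python3 -m pendant '[[0,0,0,2,0],[0,0,0,4,0],[0,0,0,6,0],[0,0,0,8,0],[0,0,0,10,0],[0,0,0,12,0],[0,0,0,14,0],[0,0,0,16,0]]'; cat > la.py <<'E'
from h import *
from scipy.optimize import least_squares
# lid angle from visible lid left edge corner in the side view
S=bot.camera('side');x=np.load('box.npy')
s=bot.observe();print(s['tcp_pos'].round(1),s['ft_force'].round(1))
for d in bot.spot_in(S,'lid')[:2]:
    b=d['bbox'];print(np.round(b).tolist(),d['confidence'])
A=np.arange(0,1.01,.02);P=np.array([[proj(S,w(lidpt(a,176,y),x)) for y in(105,-105)] for a in A])
b=bot.spot_in(S,'lid')[0]['bbox'];i=np.argmin(abs(P[:,:,1].min(1)-b[1]));print('angle from top edge',A[i])
I=S['color'][130:340,240:440];cv2.imwrite('pics/l_%d.png'%(s['clock']*100),cv2.resize(I,None,fx=3,fy=2.8)[:,:,::-1])
for a in(.9,.7,.5,.3,.1,0): print(a,P[np.argmin(abs(A-a))].round().tolist())
E
python3 la.py
```

```text
clock: 10.15
tcp_pos: [628.6, 16.8, 166.3]
eef_rot: [0.5, -0.5, -0.5, 0.5]
ft_force: [-1.8, 0.1, -0.4]
finger_gap: -0.2
clock: 10.95
tcp_pos: [612.7, 16.7, 166.2]
eef_rot: [0.5, -0.5, -0.5, 0.5]
ft_force: [-1.2, -0.8, -1.3]
finger_gap: -0.1
[612.4  16.7 166.2] [-2.5 -0.5 -1. ]
[262.0, 176.0, 378.0, 265.0] 0.61
angle from top edge 0.76
0.9 [[310.0, 201.0], [372.0, 166.0]]
0.7 [[325.0, 219.0], [384.0, 181.0]]
0.5 [[336.0, 239.0], [393.0, 198.0]]
0.3 [[343.0, 260.0], [399.0, 216.0]]
0.1 [[347.0, 281.0], [401.0, 233.0]]
0 [[347.0, 291.0], [401.0, 242.0]]
```

```bash
python3 -m pendant '[[0,0,4.6,4,0],[0,0,9.3,7.8,0],[0,0,14.2,11.4,0],[0,0,19.2,14.8,0],[0,0,24.4,18,0],[0,0,29.6,21.1,0],[0,0,34.2,23.6,0],[0,0,38.8,25.9,0]]'; python3 la.py
```

```text
clock: 11.9
tcp_pos: [586.5, 16.8, 126.9]
eef_rot: [0.5, -0.5, -0.5, 0.5]
ft_force: [-3.6, 0.7, 0.1]
finger_gap: -0.2
[585.7  16.8 126.1] [-2.7  0.1 -2.6]
[261.0, 196.0, 394.0, 266.0] 0.7
angle from top edge 0.52
0.9 [[310.0, 201.0], [372.0, 166.0]]
0.7 [[325.0, 219.0], [384.0, 181.0]]
0.5 [[336.0, 239.0], [393.0, 198.0]]
0.3 [[343.0, 260.0], [399.0, 216.0]]
0.1 [[347.0, 281.0], [401.0, 233.0]]
0 [[347.0, 291.0], [401.0, 242.0]]
```

```bash
python3 -m pendant '[[0,0,3.8,2,0],[0,0,7.7,4,0],[0,0,11.6,5.7,0],[0,0,15.5,7.3,0],[0,0,19.5,8.8,0],[0,0,23.6,10.2,0],[0,0,27.7,11.4,0],[0,0,31.8,12.5,0]]'; python3 la.py | head -4
```

```text
clock: 12.85
tcp_pos: [574.5, 16.8, 95.4]
eef_rot: [-0.5, 0.5, 0.5, -0.5]
ft_force: [-3.5, 0.8, -1.4]
finger_gap: -0.5
[573.8  16.7  94.6] [-2.6 -0.3 -2.4]
[266.0, 216.0, 399.0, 267.0] 0.63
angle from top edge 0.28
0.9 [[310.0, 201.0], [372.0, 166.0]]
```

```bash
python3 -m pendant '[[0,0,0,-1,0],[0,0,0,-2,0],[0,0,0,-2,0]]'; python3 la.py | head -3;  python3 -c "
from rig import bot
import numpy as np
print(np.mean([bot.observe()['ft_force'] for _ in range(5)],0))"
```

```text
clock: 13.3
tcp_pos: [573.8, 16.6, 95.0]
eef_rot: [0.501, -0.499, -0.499, 0.502]
ft_force: [-8.5, 0.6, -0.6]
finger_gap: -0.2
[573.8  16.6  95. ] [-8.2  1.  -0.9]
[261.0, 216.0, 402.0, 268.0] 0.75
angle from top edge 0.3
[-7.86403122  0.61892881 -0.55355783]
```

```bash
python3 -m pendant '[[0,0,3,0.8,0],[0,0,6,1.6,0],[0,0,9,2.3,0],[0,0,12,3,0],[0,0,15,3.6,0],[0,0,15,3.6,0]]'; python3 la.py | head -3
```

```text
clock: 14.05
tcp_pos: [570.7, 16.7, 79.7]
eef_rot: [0.501, -0.499, -0.499, 0.501]
ft_force: [-5.7, 0.2, -0.5]
finger_gap: 0.4
[570.7  16.7  79.8] [-6.4 -0.4 -1.7]
[261.0, 222.0, 402.0, 281.0] 0.71
angle from top edge 0.22
```

```bash
python3 -m pendant '[[0,0,2,0.2,0],[0,0,4,0.4,0],[0,0,6,0.6,0],[0,0,8,0.8,0],[0,0,10,1,0],[0,0,12,1.2,0],[0,0,14,1.4,0],[0,0,16,1.5,0]]'; python3 la.py | head -3
```

```text
clock: 15.0
tcp_pos: [569.0, 16.6, 63.8]
eef_rot: [0.501, -0.499, -0.499, 0.501]
ft_force: [-7.5, -0.5, -2.0]
finger_gap: -0.0
[568.9  16.7  63.4] [-6.2  1.  -2.1]
[260.0, 224.0, 400.0, 324.0] 0.67
[264.0, 220.0, 402.0, 291.0] 0.61
```

```bash
python3 -m pendant '[[0,0,1.5,0,0],[0,0,3,0,0],[0,0,4.5,0,0],[0,0,6,0.1,0],[0,0,7.5,0.2,0],[0,0,9,0.3,0],[0,0,10.5,0.3,0],[0,0,12,0.4,0]]'; python3 la.py | head -3
```

```text
clock: 15.95
tcp_pos: [568.7, 16.7, 51.9]
eef_rot: [0.501, -0.499, -0.499, 0.501]
ft_force: [-8.2, 0.6, 6.0]
finger_gap: 0.1
[568.7  16.7  52.1] [-8.8 -0.   1.2]
[264.0, 220.0, 401.0, 293.0] 0.79
angle from top edge 0.26
```

```bash
ls -t pics | head -3; python3 - <<'E'
from h import *
print(np.mean([bot.observe()['ft_force'] for _ in range(3)],0))
S=bot.camera('side');x=np.load('box.npy')
print(bot.observe()['ft_force'])
I=S['color'][200:340,250:420];cv2.imwrite('pics/m.png',cv2.resize(I,None,fx=4,fy=4,interpolation=cv2.INTER_CUBIC)[:,:,::-1])
for a in(.1,.05,0):
  print(a,[((proj(S,w(lidpt(a,176,y),x))-[250,200])*4).round().tolist() for y in(105,-105)])
E
```

```text
l_1600.png
l_1505.png
l_1410.png
[-6.9672048  -0.13530906  0.43126092]
[-7.60016425 -0.56469897 -0.36715462]
0.1 [[386.0, 324.0], [605.0, 133.0]]
0.05 [[387.0, 344.0], [605.0, 151.0]]
0 [[387.0, 363.0], [605.0, 168.0]]
```

View pics/m.png

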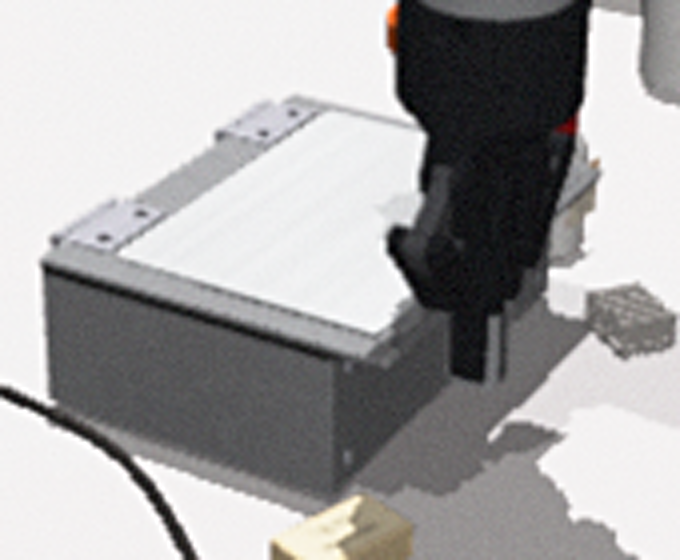

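```bash
python3 -m pendant '[[0,0,0.5,0,0],[0,0,1,0,0],[0,0,1.5,0,0],[0,0,2,0,0],[0,0,2.5,0,0]]'; python3 -m pendant '[[0,0,1,0,0],[0,0,1.5,0.5,0],[0,0,1.5,1.5,0],[0,0,1.5,3,0],[0,0,1.5,5,0],[0,0,1.5,9,0]]'
```

```text
clock: 16.65
tcp_pos: [568.8, 16.6, 50.9]
eef_rot: [0.501, -0.499, -0.499, 0.501]
ft_force: [-10.5, -0.3, 8.1]
finger_gap: -0.1
clock: 17.25
tcp_pos: [564.6, 16.4, 49.9]
eef_rot: [-0.499, 0.501, 0.501, -0.499]
ft_force: [-0.4, -0.5, -0.5]
finger_gap: 0.1
```

```bash
python3 -m pendant '[[0,0,0,15,0],[0,0,0,40,0],[0,0,-20,60,0],[0,0,-60,80,0],[0,0,-100,100,0],[0,0,-140,110,0],[0,0,-150,110,0],[0,0,-150,110,0]]'; python3 - <<'E'
from h import *
S=bot.camera('side');T=bot.camera('top');x=np.load('box.npy')
a=S['color'][180:360,230:430];b=T['color'][150:310,200:420]
c=np.hstack([cv2.resize(a,(420,378),interpolation=cv2.INTER_CUBIC),cv2.resize(b,(380,378),interpolation=cv2.INTER_CUBIC)])
cv2.imwrite('pics/z.png',c[:,:,::-1])
for p in(S,T):
  for q in('flux_bottle','heat_sink','fuse_pack'):print(q,[np.round(d['bbox']).tolist() for d in bot.spot_in(p,q)[:1]])
for a in(.05,.02,0): print(a,[(proj(S,w(lidpt(a,173,y,0),x)-0)-[230,180])*2.1 for y in(105,-105)])
E
```

```text
clock: 18.05
tcp_pos: [454.8, 16.3, 201.6]
eef_rot: [-0.498, 0.502, 0.502, -0.498]
ft_force: [0.9, -0.4, -0.8]
finger_gap: 0.4
flux_bottle [[377.0, 212.0, 396.0, 267.0]]
heat_sink [[394.0, 267.0, 419.0, 287.0]]
fuse_pack [[316.0, 326.0, 353.0, 350.0]]
flux_bottle [[382.0, 227.0, 406.0, 255.0]]
heat_sink [[349.0, 273.0, 372.0, 300.0]]
fuse_pack [[208.0, 273.0, 239.0, 289.0]]
0.05 [array([241.8181118 , 221.56269042]), array([356.74952141, 120.55920929])]
0.02 [array([241.89348253, 227.64542273]), array([356.56863161, 125.8560331 ])]
0 [array([241.84282489, 231.65504502]), array([356.35976348, 129.3551011 ])]
```

View pics/z.png

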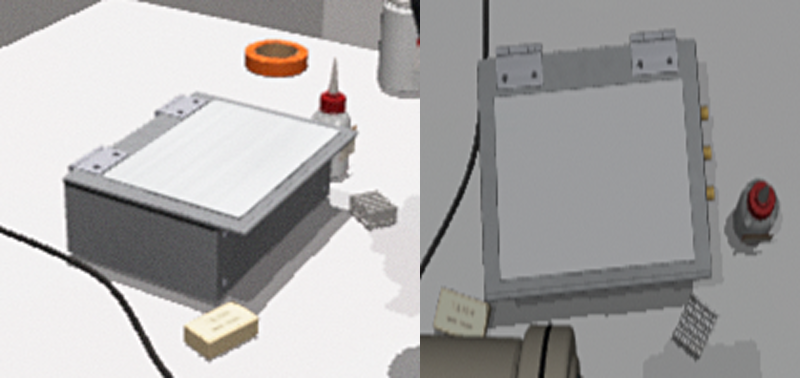

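The final view shows the lid level on the seal. Its lip corners are at about (243,231) and (355,132), which matches the prediction for shut. The bystanders have not moved and the hand is clear.

```bash
python3 -c "
from rig import bot
print(bot.close_job())"
```

```text
the job is handed in; nothing more can be done
None
```

The box is shut and the job is handed in, at about 18 s on the robot's clock.

**What I did:** With the fingers closed I pushed the prop rod to the right until it slipped and dropped out of sight into the box. The lid settled on the gripper at about 57 degrees. I then carried it down along its arc at the lip until it rested on the seal, nudged it down about 1 mm to be sure it was seated, and backed away.

**Last checks:**
- **Lid:** in the final side view the lip corners match the predicted shut position to within about 3 px in the enlarged crop, roughly 2 mm. Pressing on at the end gave a firm upward reaction of about 8 N.
- **Surroundings:** the flux bottle, heat sink and fuse pack are in the same image positions as at the start, within detection noise.
- **Hand:** it is about 110 mm back from the lip and 150 mm higher than when it let go, with forces near zero.

**Reservations:**
- **Catching the lid:** it first rested on the upper part of the fingers, near the knuckles, and slid down toward the pads as I lowered it.
- **Support near the end:** the tool can only point straight down, so no finger could reach under the lip. For roughly the last 0.3 rad the lid was held by friction, with the fingers pressing on the bead at about 6 to 10 N.
- **Checks that disagreed:** just before shutting, the network-based lid angle was unusable (it read 0.26 with the lid nearly shut), so I went by force and the picture. The rod slipped only after about 60 mm of hand travel in contact or near it, more than the stated 30 mm at its tip.
- **Not seen:** I did not see the folded rod itself, because the lid now covers it.

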